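Nudge the thrust disc into the turntable base and swing the keeper over it

TASK

With the fingertips, push the loose steel disc across the plywood base until it drops into its round recess and lies flat in it. Then push the red post of the aluminium keeper bar round until the bar lies over the disc, fully home against its stop. Do not pick up or lift the disc, and leave the servo, tape, pot and screwdriver where they are.

Things in the scene. Friction and masses are not known exactly. Their poses are not given: they have to be found in the camera images.
- pocket (a point): Centre of the mouth of the round recess, level with the top face of the plywood base. The base is a fixed board 280 (its x) by 340 (its y) mm, 18 mm thick, lying on the desk, with the recess in its middle; the recess is 45 mm across and 11 mm deep, with a black floor. The axes are those of the base, z up.
- disc_center (a point): Centre of the loose steel disc: 42 mm across, 10 mm thick, about 0.11 kg, with a broad blue ring painted on its top. It starts lying flat on the base, 75 to 135 mm from the recess on its +y or -y side, with its centre 5 mm above the top face; in the recess its centre is 6 mm below that face.
- keeper (a joint): Angle of the keeper bar about its upright pivot, rad. 0 is the stop, where the bar lies across the recess and points to the base's -x; it grows anticlockwise as seen from above, up to 2.4, and starts at 1.6 to 2.2 (swung away). Stiff hinge (about 0.02 N m of friction): stays where it is left.
- keeper_pivot (a point): The pivot of the keeper bar, on the top face of the bar. It lies 65 mm from the recess's centre towards the base's +x and 7 mm above the base's top face; its screw head stands 3 mm higher. The bar is aluminium, 14 mm wide, 4 mm thick, reaches 60 mm from the pivot and runs 3 mm clear above the base.
- keeper_post (a point): Centre, half-way up, of the upright red post on the keeper bar: 12 mm across, 22 mm tall, standing on the bar's top face 40 mm from the pivot; its top is 29 mm above the base's top face.
- servo_center (a point): Bystander: centre of a loose black servo motor with a brass shaft and a white horn, standing on the base on the other side of the recess from the disc, 40 by 20 mm (ears to 54 mm), 42 mm tall.
- tape: Bystander: a blue roll of tape lying on the desk, 90 mm across, 24 mm tall. Origin at the centre of its underside.
- pot: Bystander: a jar with an orange cap, 52 mm across, 70 mm tall, on the desk. Origin at the centre of its underside.
- driver: Bystander: a red-handled screwdriver lying on the desk along its own x axis.
Not all that is in view belongs to the job. Of the things shaped like the part that bears disc_center, the bare steel one is meant.

How it is judged (in metres and radians):
On the way, in this order (a step that is already met when the one before it is completed fails the run):
1. the disc lies flat in the recess, with the keeper still swung away (horizontal distance between disc_center and pocket below 0.004 m and z of disc_center in the frame of pocket below -0.004 m and angle between disc_center's own z axis and vertical below 0.08 rad and value of joint keeper above 0.9 rad), for 0.2 s.
2. the keeper bar is home over the disc (value of joint keeper below 0.12 rad), for 0.2 s.
At the end, for the whole second after the job is handed in: The disc lies at rest in the recess (centre within 4 mm of the recess's centre and at least 4 mm below the base's top face, tilted less than 0.08 rad) and the keeper bar is within 0.12 rad of its stop over it (horizontal distance between disc_center and pocket below 0.004 m and z of disc_center in the frame of pocket below -0.004 m and angle between disc_center's own z axis and vertical below 0.08 rad and value of joint keeper below 0.12 rad and linear speed of disc below 0.02 m/s); the robot touches nothing.
It fails at once if the disc is lifted more than 8 mm off the base (z of disc_center in the frame of pocket above 0.013 m).
It fails at once if the servo is moved more than 15 mm (distance of servo_center from where it was at the start of the episode above 0.015 m).
It fails at once if the tape, pot or screwdriver is moved more than 15 mm (distance of any of tape, pot, driver from where it was at the start of the episode above 0.015 m).
It also fails if it takes over 51 s, if anything falls off the work surface, if the arm or the gripper's body presses on something with over 40 N, if the wrist force passes 120 N, or if a joint passes its speed limit or range.

ROBOT

A 6-joint arm with a two-finger parallel gripper is mounted at the origin on the work surface. World frame = base frame: x ahead of the robot, y to its left, z up, the work surface at z = 0. Lengths are in m, angles in degrees, forces in N, time in s.
With the tool pointing down it reaches from about 0.3 to 0.775 m from the base axis. Payload 14.6 kg.
Tool frame: the origin (TCP) lies at the very end of the fingers, on their centre line; the grasp point (between the pads) lies 19 mm behind it; z points along the fingers, x is the direction in which the jaws open and shut, and the axes are right-handed (so a half turn about z gives the same grasp; the last joint's range is limited). The gripper opens to 94 mm and grips with 3 to 60 N. Pads are 16 mm wide; open, the fingers measure 119 mm over their backs; the gripper's body (75 mm by 177 mm) begins 78 mm behind the grasp point.
Start: joints at [67.747, 17.183, 87.147, -0, 75.671, -3.816], TCP at [0.174, 0.522, 0.205] pointing down, gripper open.
Joint ranges: [-173.82, 173.82], [-45.26, 126.66], [13.44, 144.39], [-59.66, 239.66], [0, 175.72], [-146.38, 146.38]. Speed limits (degrees/s): [127.2, 127.2, 147.25, 180, 180, 180].

INTERFACE

Orientations are given as [roll, pitch, yaw] about the fixed x, y, z axes, in that order (R = Rz(yaw) Ry(pitch) Rx(roll)).
In Python, from cell import env, capture gives the robot as it stands.
- The arm moves only by the tool jog_arm, never from a script. Its argument "steps" is one flat list of numbers, 7 for each row, row after row: the turn, a rotation vector about the tool's x, y, z in rad, then the shift along the tool's x, y, z in mm, then the opening, from -1 (shut) to 1 (fully open). In form: [wx, wy, wz, x, y, z, gripper, wx, wy, wz, x, y, z, gripper, ...]. A call has 1 to 10 rows; each row is the pose to reach, as a shift and turn from the pose commanded when the call began, along the tool's axes at that moment; what a row does not reach only later rows make up. A row lasts 1/8 s, in which the tool goes at most 62.5 mm and 10.7 degrees, less where a joint would pass 70% of its speed; a pose out of reach is approached as far as the arm can. A call with a gripper value outside its range is refused whole. The fingers move at their own pace and stop on an object; "grip_force" is the grip in N (left out, the last holds). Time passes only in rows, so rows that repeat a pose let the fingers close. It gives the time, the measured TCP pose, the force and the opening at its end, in the units of the state.
- env.get_obs(): the state, without advancing time (a new reading comes with each control period).
- capture(name): name is "side" or "top" or "wrist"; returns a dict with "img" (480x640x3 uint8, red, green, blue), "fovy" (degrees; the focal length in pixels is half the picture's height over the tangent of half this angle, whatever the lens; pixels are square), "cx", "cy" (the principal point, pixels), "k1" (the pictures are not rectified: a ray, as slopes to the right and down, at radius r is drawn at 1 + k1 r^2 times it, then the intrinsics apply), "rvec" (rotation vector, rad) and "tvec" (3), from world to camera coordinates, as OpenCV has them; the wrist camera has in their place "tool_from_camera" (4x4, takes a point from camera to tool coordinates, whose origin is the TCP and whose axes are the tool frame's). Camera axes: x right, y down, z forward; pixel columns grow to the right and rows downward; lengths in m; the calibration is good to about 2 mm. A picture is of the moment at which its call begins: read the wrist's pose just before it. There is no depth.
- env.hand_in(): hands the job in, once; it reports no verdict.
The state is a dict: "time_s": time; "qpos": joint angles; "dq": joint speeds; "tau": joint torques, N m; "position": TCP position; "eef_rot": TCP orientation; "ft_force": force on the tool from outside, world axes, zero at the start; "moment": the same for the moment, N m; "width": opening from 0.0 (shut) to 1.0 (fully open).
Only numpy, scipy, OpenCV 4.12 (cv2) and the standard library are available. Lean on these libraries where they do the work, as an engineer would, in place of code of your own. Each camera call takes 0.05 s, during which the arm holds its last target. There are 200 camera calls.

## Working session

There is one attempt and no reset: what is moved stays moved. The work goes in short steps, Python scripts to look and compute and a tool call to move; the robot and the scene stay as the last step left them, time stands still between calls to the robot, and variables do not carry over. Pictures are saved under pics/ and viewed, about 8 in all and at most 12, crops included, and the job is handed in when it is done.

Besides the shell and the picture viewer there is one more tool, called after ">>>" by a JSON object that holds its "api" and its "payload", one argument or row to a line. jog_arm: Moves the arm, as the interface text tells. Its arguments: {"type":"object","properties":{"steps":{"type":"array","items":{"type":"number"}},"grip_force":{"type":"number"}},"required":["steps"]}

```bash
ls; mkdir -p pics
cat > h.py <<'E'
import numpy as np, cv2
from cell import env, capture
from scipy.spatial.transform import Rotation as R
def cam(name):
    o=env.get_obs(); c=capture(name)
    f=240/np.tan(np.radians(c["fovy"])/2)
    if "rvec" in c:
        Rc=cv2.Rodrigues(np.array(c["rvec"],float))[0]; t=np.array(c["tvec"],float).ravel()
        Rw=Rc.T; pos=-Rc.T@t
    else:
        T=np.array(c["tool_from_camera"]); Rt=R.from_euler("xyz",o["eef_rot"],degrees=True).as_matrix()
        Rw=Rt@T[:3,:3]; pos=Rt@T[:3,3]+np.array(o["position"])
    c.update(f=f,Rw=Rw,pos=pos); return c
def ray(c,u,v):
    d=np.array([(u-c["cx"])/c["f"],(v-c["cy"])/c["f"]]); s=d.copy()
    for _ in range(20): s=d/(1+c["k1"]*(s@s))
    return c["Rw"]@np.array([s[0],s[1],1])
def onplane(c,u,v,z):
    d=ray(c,u,v); return c["pos"]+d*(z-c["pos"][2])/d[2]
def proj(c,p):
    q=c["Rw"].T@(np.array(p)-c["pos"]); s=q[:2]/q[2]; s=s*(1+c["k1"]*(s@s)); return s*c["f"]+[c["cx"],c["cy"]]
def save(c,n): cv2.imwrite("pics/"+n,cv2.cvtColor(c["img"],cv2.COLOR_RGB2BGR))
E
python3 - <<'E'
from h import *
print(env.get_obs())
for n in("top","side"):
    c=cam(n); save(c,n+"0.png"); print(n,c["f"],c["cx"],c["cy"],c["k1"],c["pos"],c["Rw"][:,2])
E
```

```text
pics
{'time_s': 0.0, 'qpos': array([ 6.77470744e+01,  1.72148977e+01,  8.71806716e+01,  3.57606168e-04,
        7.56703285e+01, -3.81608879e+00]), 'dq': array([ 0.02131079,  0.01349718,  0.1193003 ,  0.00778673, -0.06605393,
        0.03825607]), 'tau': array([ 2.68985445e-03, -5.31819463e+01, -3.52738595e+01,  7.09132128e-02,
        2.44388322e-02, -9.86369037e-05]), 'position': array([0.17384465, 0.52152282, 0.20489059]), 'eef_rot': array([-1.79995269e+02,  6.57286629e-02,  7.15630771e+01]), 'ft_force': array([-0.00738542, -0.47915984,  0.43614952]), 'moment': array([-0.02831237,  0.02554478,  0.00950923]), 'width': 1.002209204854511}
top 545.2224412839921 324.42202489350944 243.47092834613485 0.035074538502072976 [ 0.27952547 -0.02147692  1.18699424] [ 0.1970115   0.00612623 -0.98038204]
side 617.147304806817 325.30373531534434 235.91035553475737 -0.019786773196628103 [-0.29833031 -0.89022158  1.18093831] [ 0.48506906  0.53773136 -0.6896035 ]
```

View pics/top0.png

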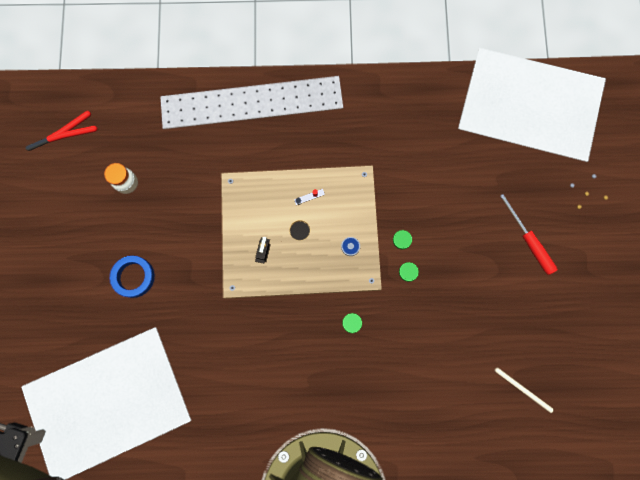

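View pics/side0.png

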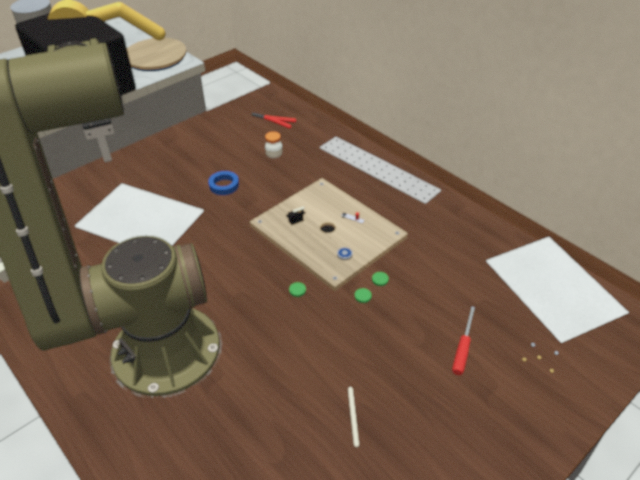

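Top view shows these disc lookalikes: the blue-ringed steel disc on the base at (351,246), and three green discs on the desk at (403,239), (409,272) and (352,323). I choose the one at (351,246). The recess is at (300,230), the keeper pivot at about (298,201), the post at (319,193) and the servo at (262,250). The side view agrees.

Run:
```python
from h import *
c=cam("top"); im=c["img"]; hsv=cv2.cvtColor(im,cv2.COLOR_RGB2HSV)
def blobs(m,x0,x1,y0,y1):
    mm=np.zeros_like(m); mm[y0:y1,x0:x1]=m[y0:y1,x0:x1]
    n,l,s,ce=cv2.connectedComponentsWithStats(mm); return [(s[i,4],ce[i]) for i in range(1,n) if s[i,4]>15]
blue=cv2.inRange(hsv,(100,120,40),(130,255,255)); blk=cv2.inRange(hsv,(0,0,0),(180,255,70)); red=cv2.inRange(hsv,(0,150,100),(8,255,255))
for nm,m,box,z in(("disc",blue,(330,375,225,270),.028),("pocket",blk,(283,317,214,246),.012),("post",red,(300,335,180,205),.045),("servo",blk,(245,280,230,270),.05)):
    for a,ce in blobs(m,*box): print(nm,a,ce.round(1),onplane(c,*ce,z).round(4))
wood=cv2.inRange(hsv,(10,40,140),(30,160,255)); wood=cv2.morphologyEx(wood,cv2.MORPH_CLOSE,np.ones((25,25)))
cn=max(cv2.findContours(wood,0,2)[0],key=cv2.contourArea)
P=np.array([onplane(c,*p[0],.018)[:2] for p in cn],np.float32); print(cv2.minAreaRect(P))
q=cv2.approxPolyDP(cn,8,True)[:,0]; print(q.tolist(),[onplane(c,*p,.018)[:2].round(4).tolist() for p in q])
cv2.imwrite("pics/crop.png",cv2.resize(cv2.cvtColor(im[155:305,210:420],cv2.COLOR_RGB2BGR),None,fx=3.8,fy=3.8,interpolation=2))
```

```text
disc 170 [350.3 245.6] [ 0.5064 -0.0702  0.028 ]
pocket 246 [299.3 230.2] [0.5469 0.0407 0.012 ]
post 21 [314.6 191.6] [0.6247 0.0047 0.045 ]
servo 142 [263.  253.4] [0.4895 0.1163 0.05  ]
((0.5467029213905334, 0.04063338041305542), (0.2810094356536865, 0.3412174582481384), 1.6948350667953491)
[[372, 166], [221, 173], [223, 297], [380, 289]] [[0.6895, -0.1247], [0.6811, 0.2147], [0.4023, 0.2058], [0.412, -0.1314]]
```

View pics/crop.png

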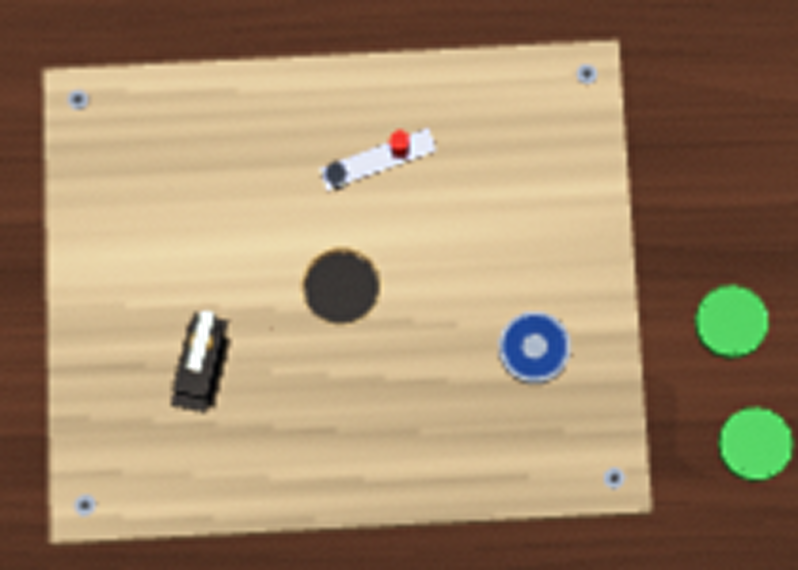

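The crop confirms the choice: the disc on the base has a bare steel rim and a blue ring. It also shows the bar swung to the right at about 1.86 rad. Next I work out the reach to a hover behind the disc.

```bash
cat >> h.py <<'E'
def togo(p,yaw):
    o=env.get_obs(); Rt=R.from_euler("xyz",o["eef_rot"],degrees=True)
    w=(Rt.inv()*R.from_euler("xyz",[180,0,yaw],degrees=True)).as_rotvec()
    print("turn",w.round(3),"shift",(Rt.inv().apply(np.array(p)-o["position"])*1000).round(1))
E
python3 - <<'E'
from h import *
togo([.491,-.1125,.16],-19.9)
print(np.round(capture("wrist")["tool_from_camera"],3), capture("wrist")["fovy"])
E
```

```text
turn [1.000e-03 1.000e-03 1.596e+00] shift [-501.2  501.4   45.5]
[[ 1.     0.     0.001 -0.001]
 [-0.001  0.972  0.234 -0.068]
 [-0.    -0.234  0.972 -0.179]
 [ 0.     0.     0.     1.   ]] 61.12725821582248
```

>>> {"api": "jog_arm", "payload": {
  "steps": [0,0,1.596,-501,501,45,-0.36,0,0,1.596,-501,501,45,-0.36,0,0,1.596,-501,501,45,-0.36,0,0,1.596,-501,501,45,-0.36,0,0,1.596,-501,501,45,-0.36,0,0,1.596,-501,501,45,-0.36,0,0,1.596,-501,501,45,-0.36,0,0,1.596,-501,501,45,-0.36,0,0,1.596,-501,501,45,-0.36,0,0,1.596,-501,501,45,-0.36],
  "grip_force": 20
}}

```text
time_s: 1.5
position: [0.4535, -0.0383, 0.1659]
eef_rot: [-180.0, -0.0, -20.0]
ft_force: [0.8, 2.0, 0.1]
width: 0.318
```

Run:
```python
from h import *
print({k:np.round(v,3) for k,v in env.get_obs().items() if k in("time_s","position","eef_rot","width")})
togo([.491,-.1125,.16],-19.9)
```

```text
{'time_s': np.float64(1.5), 'position': array([ 0.453, -0.038,  0.166]), 'eef_rot': array([-1.79989e+02, -3.30000e-02, -1.99850e+01]), 'width': np.float64(0.318)}
turn [-0.    -0.001 -0.001] shift [60.6 56.9  5.9]
```

>>> {"api": "jog_arm", "payload": {
  "steps": [0,0,0,60,57,6,-0.36,0,0,0,60,57,6,-0.36,0,0,0,60,57,6,-0.36,0,0,0,60,57,6,-0.36]
}}

```text
time_s: 2.0
position: [0.4896, -0.1089, 0.16]
eef_rot: [-180.0, 0.0, -19.8]
ft_force: [0.3, 0.5, 0.2]
width: 0.324
```

```bash
cat > m.py <<'E'
from h import *
def find():
    c=cam("wrist"); hsv=cv2.cvtColor(c["img"],cv2.COLOR_RGB2HSV)
    blue=cv2.inRange(hsv,(100,120,40),(130,255,255)); blk=cv2.inRange(hsv,(0,0,0),(180,255,75)); red=cv2.inRange(hsv,(0,150,80),(8,255,255))
    for nm,m,z in(("disc",blue,.028),("pocket",blk,.018),("post",red,.036)):
        for cn in cv2.findContours(m,0,2)[0]:
            if cv2.contourArea(cn)>300:
                e=cv2.fitEllipse(cn); P=np.array([onplane(c,*p[0],z)[:2] for p in cn],np.float32)
                (x,y),r=cv2.minEnclosingCircle(P); print(nm,np.round(e[0],1),np.round(e[1],1),"c",round(x,4),round(y,4),"r",round(r,4))
    return c
E
python3 - <<'E'
from m import *
o=env.get_obs();print(o["position"].round(4),o["eef_rot"].round(2),o["width"])
c=find(); save(c,"w1.png")
E
```

```text
[ 0.4896 -0.1089  0.16  ] [-1.7999e+02  1.0000e-02 -1.9820e+01] 0.32427607987162926
disc [321.8 174.2] [45.9 46.5] c 0.5075 -0.0701 r 0.0179
pocket [320.4 466.5] [ 14.5 477.4] c 0.4065 -0.3483 r 0.3151
pocket [485.5 378.3] [135. 235.] c 0.6007 -0.3022 r 0.1219
pocket [150.3 382.5] [138.7 217.4] c 0.2833 -0.1878 r 0.1194
pocket [316.7 329.3] [ 91.7 154.2] c 0.4522 -0.2124 r 0.0761
post [449.3  12.3] [16.8 30. ] c 0.6266 0.0044 r 0.0096
```

View pics/w1.png

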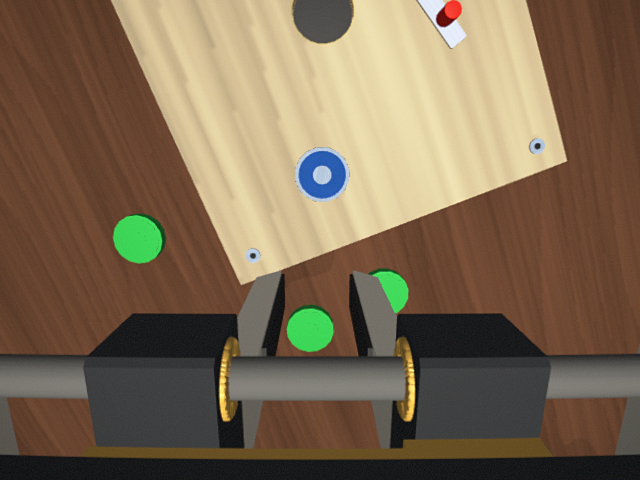

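The wrist view shows the disc at (322,174) and the recess straight ahead at about (323,10). The finger tips are at u≈284 and 350, roughly centred. I'll descend behind the disc.

Run:
```python
from m import *
togo([.4928,-.1095,.0215],-19.8)
o=env.get_obs();print(o["position"].round(4))
```

```text
turn [-0. -0.  0.] shift [  3.2  -0.4 138.6]
[ 0.4896 -0.1088  0.1601]
```

>>> {"api": "jog_arm", "payload": {
  "steps": [0,0,0,3,0,60,-0.36,0,0,0,3,0,110,-0.36,0,0,0,3,0,130,-0.36,0,0,0,3,0,138,-0.36,0,0,0,3,0,138,-0.36]
}}

```text
time_s: 2.68
position: [0.4929, -0.1107, 0.0224]
eef_rot: [-180.0, -0.0, -19.8]
ft_force: [-0.2, 0.2, -0.2]
width: 0.323
```

Run:
```python
from m import *
o=env.get_obs();print(o["position"].round(4),o["eef_rot"].round(2),o["width"]*94,o["ft_force"])
c=find(); save(c,"w2.png")
```

```text
[ 0.4929 -0.1107  0.0224] [-1.800e+02 -3.000e-02 -1.983e+01] 30.350041085442463 [-0.21899456  0.16710418 -0.2007242 ]
disc [316.8 197.5] [82.  82.3] c 0.5074 -0.0702 r 0.0179
pocket [298.7 435.5] [69.7 74.2] c 0.4567 -0.1826 r 0.0196
pocket [317.2 420.9] [ 87.7 700.9] c 0.4552 -0.2207 r 0.1801
pocket [484.8 380.8] [146.5 238.9] c 0.5648 -0.1971 r 0.0713
pocket [139.5 378.3] [140.5 236.2] c 0.3836 -0.1289 r 0.0692
pocket [317.5 332.3] [ 96.3 166.2] c 0.4813 -0.1445 r 0.0451
pocket [ 33.2 274.8] [ 40.3 109.3] c 0.3634 -0.056 r 0.0313
pocket [ 9.1 75.4] [ 28.4 104.1] c 0.4017 0.0217 r 0.025
```

View pics/w2.png

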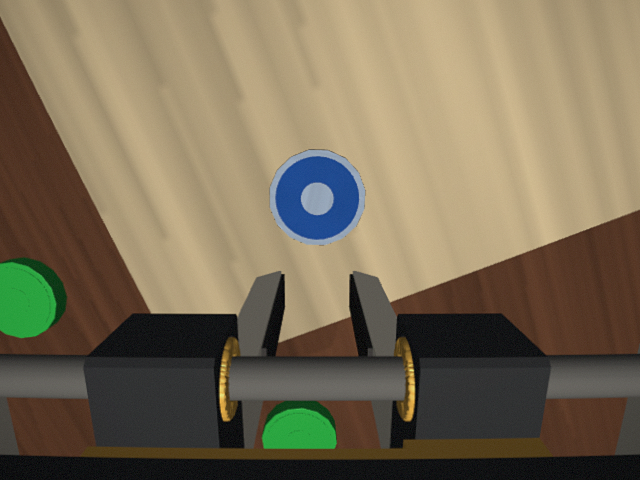

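The disc is centred between the fingers (both at u≈317). I'll push towards the recess and stop short for a check.

>>> {"api": "jog_arm", "payload": {
  "steps": [0,0,0,0,-10,0.5,-0.36,0,0,0,0,-18,0.5,-0.36,0,0,0,0,-26,0.5,-0.36,0,0,0,0,-35,0.5,-0.36,0,0,0,0,-45,0.5,-0.36,0,0,0,0,-55,0.5,-0.36,0,0,0,0,-65,0.5,-0.36,0,0,0,0,-75,0.5,-0.36,0,0,0,0,-82,0.5,-0.36,0,0,0,0,-85,0.5,-0.36]
}}

```text
time_s: 3.98
position: [0.5217, -0.0308, 0.0213]
eef_rot: [180.0, 0.0, -19.9]
ft_force: [0.1, -0.3, 1.3]
width: 0.32
```

Run:
```python
from m import *
o=env.get_obs();print(o["position"].round(4),o["eef_rot"].round(2),o["width"]*94,o["ft_force"])
c=find(); save(c,"w3.png")
```

```text
[ 0.5217 -0.0308  0.0213] [ 1.800e+02  1.000e-02 -1.986e+01] 30.121992846125465 [ 0.05090731 -0.28406729  1.34775655]
disc [316.6 246.7] [77.9 80.5] c 0.529 -0.0106 r 0.0179
pocket [324.9 418.8] [ 93.1 601.6] c 0.4842 -0.1397 r 0.179
pocket [290.2 373. ] [143.4 568. ] c 0.508 -0.0735 r 0.164
pocket [ 24.9 246.6] [ 29.3 172. ] c 0.4007 0.028 r 0.0437
pocket [317.4 120.6] [94.3 97.7] c 0.5472 0.0399 r 0.021
pocket [467.8  58.5] [30.1 34.8] c 0.6158 0.0425 r 0.0072
post [537.6 136.6] [29.5 55.1] c 0.6269 0.0045 r 0.0109
```

View pics/w3.png

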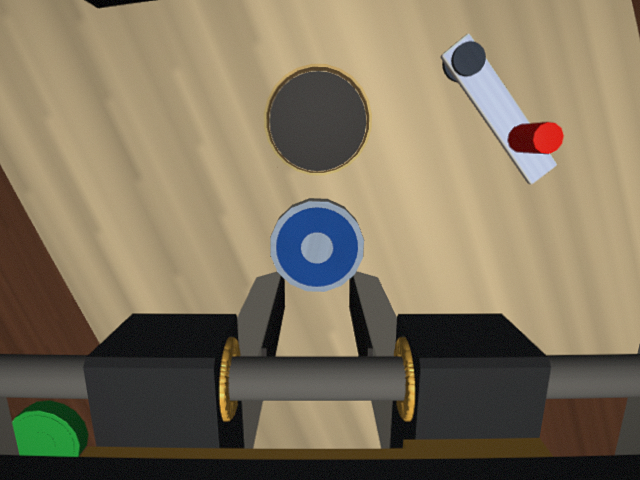

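The disc at (317,247) is lined up with the recess at (318,120), 53.7 mm to go with no lateral error. I'll push on, slowing at the rim.

>>> {"api": "jog_arm", "payload": {
  "steps": [0,0,0,0,-8,0,-0.36,0,0,0,0,-17,0,-0.36,0,0,0,0,-26,0,-0.36,0,0,0,0,-35,0,-0.36,0,0,0,0,-42,0,-0.36,0,0,0,0,-46,0,-0.36,0,0,0,0,-49,0,-0.36,0,0,0,0,-52,0,-0.36,0,0,0,0,-54,0,-0.36,0,0,0,0,-54,0,-0.36]
}}

```text
time_s: 5.28
position: [0.54, 0.0196, 0.0213]
eef_rot: [-180.0, 0.0, -19.9]
ft_force: [0.4, -1.1, 0.0]
width: 0.322
```

Run:
```python
from m import *
o=env.get_obs();print(o["position"].round(4),o["eef_rot"].round(2),o["width"]*94,o["ft_force"])
c=find(); save(c,"w4.png")
```

```text
[0.54   0.0196 0.0213] [-180.      0.    -19.88] 30.22940041562265 [ 0.44274684 -1.13494074  0.04461402]
disc [316.7 241.9] [73.6 75.8] c 0.548 0.0419 r 0.0169
pocket [311.3 378.8] [184.1 645.3] c 0.514 -0.0572 r 0.1823
pocket [317.2 235.3] [79.9 88.6] c 0.5493 0.0444 r 0.0207
pocket [457.6 191.6] [28. 30.] c 0.6155 0.0399 r 0.0065
pocket [121.8 106.4] [ 72.5 173.9] c 0.4873 0.1246 r 0.0343
pocket [622.   92.6] [ 39.7 237.9] c 0.689 0.0467 r 0.0529
post [522.4 267.9] [25.8 53.2] c 0.6266 0.0038 r 0.0119
```

View pics/w4.png

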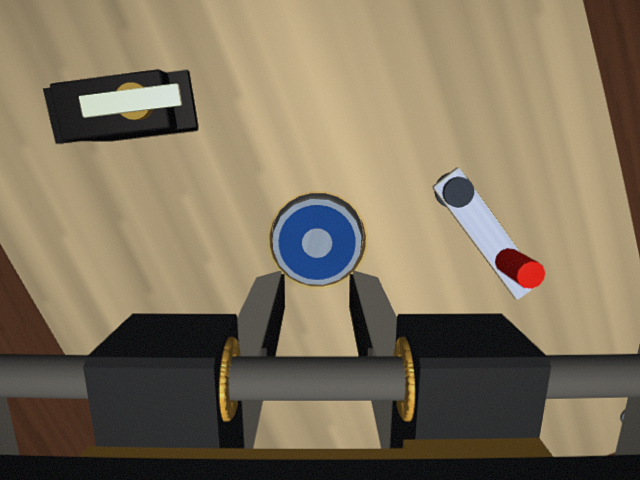

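The blue ring now images smaller (74–76 px against 78–80), as it should about 11 mm lower, at (317,242) inside the recess rim. So the disc looks dropped in and flat. I'll compute the moves for the keeper.

Run:
```python
from m import *
togo([.646,.012,.09],108)
```

```text
turn [-0.     0.    -2.232] shift [102.3 -29.  -68.7]
```

>>> {"api": "jog_arm", "payload": {
  "steps": [0,0,0,0,3,-40,-0.36,0,0,-0.18,20,0,-69,-1,0,0,-0.36,50,-15,-69,-1,0,0,-0.54,80,-25,-69,-1,0,0,-0.72,102,-29,-69,-1,0,0,-0.9,102,-29,-69,-1,0,0,-1.08,102,-29,-69,-1,0,0,-1.26,102,-29,-69,-1,0,0,-1.44,102,-29,-69,-1,0,0,-1.62,102,-29,-69,-1]
}}

```text
time_s: 6.58
position: [0.6457, 0.012, 0.0902]
eef_rot: [-180.0, 0.0, 73.3]
ft_force: [-0.5, -0.6, -0.1]
width: 0.005
```

Run:
```python
from m import *
o=env.get_obs();print(o["position"].round(4),o["eef_rot"].round(2),o["width"]*94,o["ft_force"])
togo([.646,.012,.09],108)
find()
```

```text
[0.6457 0.012  0.0902] [-1.7998e+02  1.0000e-02  7.3270e+01] 0.45227925511915923 [-0.5231146  -0.62821062 -0.07635634]
turn [-0.    -0.    -0.606] shift [0.1 0.3 0.2]
disc [314.2  80.6] [59.8 63. ] c 0.5485 0.0389 r 0.0171
pocket [327.2 380.4] [173.2 552.3] c 0.7995 -0.0323 r 0.2478
pocket [ 58.  294.3] [ 19.8 117. ] c 0.6255 -0.1691 r 0.0416
pocket [588.  269.5] [ 15.6 136.5] c 0.709 0.1707 r 0.0432
pocket [ 41.2 235.1] [27.  99.2] c 0.5866 -0.1596 r 0.0315
pocket [ 30.7 190.9] [59.8 88.7] c 0.5524 -0.1554 r 0.0326
pocket [622.8   8.6] [ 35.4 138.8] c 0.5721 0.2187 r 0.0228
post [295.8 232. ] [18.8 25. ] c 0.6263 0.0038 r 0.0077
```

>>> {"api": "jog_arm", "payload": {
  "steps": [0,0,-0.18,0,0,0,-1,0,0,-0.36,0,0,0,-1,0,0,-0.54,0,0,20,-1,0,0,-0.6,0,0,40,-1,0,0,-0.6,0,0,54,-1,0,0,-0.6,0,0,58,-1]
}}

```text
time_s: 7.38
position: [0.6455, 0.0121, 0.0315]
eef_rot: [-179.9, -0.0, 107.2]
ft_force: [0.1, 0.5, -0.7]
width: 0.007
```

```bash
cat >> h.py <<'E'
def arc(thetas,piv=(.612,.042),z=.032,back=.014):
    o=env.get_obs(); Rt=R.from_euler("xyz",o["eef_rot"],degrees=True)
    for t in thetas:
        d=np.array([-np.cos(t),-np.sin(t)]); f=np.array([-np.sin(t),np.cos(t)])
        p=np.r_[np.array(piv)+.04*d-back*f,z]
        w=(Rt.inv()*R.from_euler("xyz",[180,0,np.degrees(t)],degrees=True)).as_rotvec()
        print(round(t,2),w.round(2),(Rt.inv().apply(p-o["position"])*1000).round(1))
E
python3 - <<'E'
from m import *
o=env.get_obs();print(o["position"].round(4),o["eef_rot"].round(2),o["width"]*94,o["ft_force"])
arc(np.arange(1.8,.75,-.11))
E
```

```text
[0.6455 0.0121 0.0315] [-1.7994e+02 -2.0000e-02  1.0715e+02] 0.6280600054205069 [ 0.05640183  0.50266187 -0.7428616 ]
1.8 [-0.   -0.    0.07] [ -2.4 -12.   -0.5]
1.69 [-0.   -0.    0.18] [ -3.4 -16.5  -0.5]
1.58 [-0.   -0.    0.29] [ -3.9 -21.2  -0.5]
1.47 [-0.  -0.   0.4] [ -3.9 -25.8  -0.5]
1.36 [-0.   -0.    0.51] [ -3.3 -30.5  -0.5]
1.25 [-0.   -0.    0.62] [ -2.2 -35.   -0.5]
1.14 [-0.    0.    0.73] [ -0.7 -39.4  -0.4]
1.03 [-0.    0.    0.84] [  1.3 -43.6  -0.4]
0.92 [-0.    0.    0.95] [  3.8 -47.5  -0.4]
0.81 [-0.    0.    1.06] [  6.7 -51.2  -0.4]
```

>>> {"api": "jog_arm", "payload": {
  "steps": [0,0,0.07,-2,-12,0,-1,0,0,0.18,-3,-16.5,0,-1,0,0,0.29,-4,-21,0,-1,0,0,0.4,-4,-26,0,-1,0,0,0.51,-3,-30.5,0,-1,0,0,0.62,-2,-35,0,-1,0,0,0.73,-1,-39.5,0,-1,0,0,0.84,1,-43.5,0,-1,0,0,0.95,4,-47.5,0,-1,0,0,1.06,7,-51,0,-1]
}}

```text
time_s: 8.62
position: [0.5954, 0.0035, 0.0331]
eef_rot: [179.9, -0.0, 46.2]
ft_force: [-0.4, -0.9, -0.3]
width: 0.005
```

Run:
```python
from m import *
o=env.get_obs();print(o["position"].round(4),o["eef_rot"].round(2),o["ft_force"])
arc(np.r_[np.arange(.7,.1,-.11),.1,.04,0])
c=find(); save(c,"w5.png")
```

```text
[0.5954 0.0035 0.0331] [ 1.7994e+02 -4.0000e-02  4.6250e+01] [-0.44659528 -0.8703589  -0.33498788]
0.7 [ 0.   -0.    0.11] [-1.9 -5.   1.1]
0.59 [ 0.   -0.    0.22] [-2.8 -9.5  1.1]
0.48 [ 0.   -0.    0.33] [ -3.1 -14.2   1.1]
0.37 [ 0.   -0.    0.44] [ -2.8 -18.8   1.1]
0.26 [ 0.   -0.    0.55] [ -2.1 -23.4   1.1]
0.15 [ 0.   -0.    0.66] [ -0.9 -27.9   1.1]
0.1 [ 0.   -0.    0.71] [ -0.2 -29.9   1.1]
0.04 [ 0.   -0.    0.77] [  0.8 -32.3   1.1]
0.0 [ 0.   -0.    0.81] [  1.5 -33.8   1.1]
disc [302.2 157.4] [74.6 75.9] c 0.547 0.04 r 0.0169
pocket [401.9 256. ] [25.4 26.2] c 0.6155 0.0421 r 0.007
pocket [336.4 352.7] [204.1 618.1] c 0.6581 -0.0545 r 0.1953
post [318.3 262.9] [24.7 36.6] c 0.585 0.0133 r 0.0086
```

View pics/w5.png

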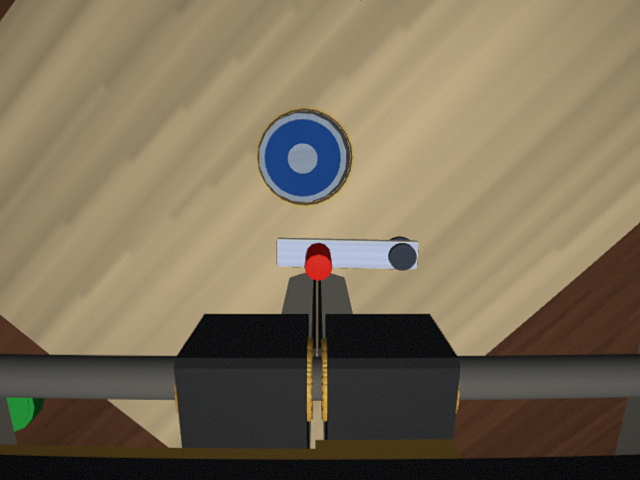

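The disc at (302,157) is concentric and flat in the rim. The bar is about half-way, with the post at (318,263) against the fingertips. I'll continue to the stop.

>>> {"api": "jog_arm", "payload": {
  "steps": [0,0,0.11,-2,-5,0,-1,0,0,0.22,-3,-9.5,0,-1,0,0,0.33,-3,-14,0,-1,0,0,0.44,-3,-19,0,-1,0,0,0.55,-2,-23.5,0,-1,0,0,0.66,-1,-28,0,-1,0,0,0.71,0,-30,0,-1,0,0,0.77,1,-32,0,-1,0,0,0.77,1,-33,0,-1,0,0,0.77,1,-33,0,-1]
}}

```text
time_s: 9.93
position: [0.5726, 0.0265, 0.033]
eef_rot: [180.0, -0.1, 2.6]
ft_force: [4.0, -4.2, -0.6]
width: 0.003
```

Run:
```python
from m import *
o=env.get_obs();print(o["position"].round(4),o["eef_rot"].round(2),o["ft_force"])
arc([.03,0,-.03])
c=find(); save(c,"w6.png")
```

```text
[0.5726 0.0265 0.033 ] [ 1.7996e+02 -1.3000e-01  2.5500e+00] [ 4.02507279 -4.2090224  -0.57279405]
0.03 [ 0.   -0.    0.01] [-0.2 -0.3  1. ]
0 [ 0.   -0.    0.04] [-0.6 -1.5  1. ]
-0.03 [ 0.   -0.    0.07] [-0.9 -2.7  1. ]
disc [265.9 249.8] [65.8 67.7] c 0.5483 0.0424 r 0.0169
pocket [402.8 256. ] [25.6 26.2] c 0.6147 0.0402 r 0.007
pocket [136.5  64.7] [ 59.5 189.3] c 0.4874 0.1232 r 0.0339
pocket [294.  194.8] [526.4 667.4] c 0.5762 -0.0042 r 0.2134
post [319.1 263.2] [25.3 36.8] c 0.5725 0.0402 r 0.0088
```

View pics/w6.png

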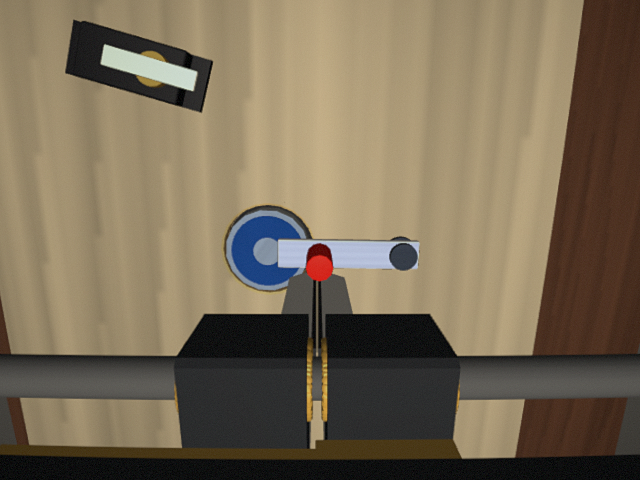

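The bar now lies over the disc, pointing at its centre (266,250). A 4 N reaction against 0.5 N of hinge friction suggests the stop. I'll nudge it slightly further to confirm, then back off.

>>> {"api": "jog_arm", "payload": {
  "steps": [0,0,0,0,-1.5,0,-1,0,0,0,0,-1.5,0,-1]
}}

```text
time_s: 10.22
position: [0.5727, 0.0271, 0.033]
eef_rot: [179.9, -0.1, 2.6]
ft_force: [3.6, -10.8, 0.0]
width: 0.005
```

>>> {"api": "jog_arm", "payload": {
  "steps": [0,0,0,0,8,0,-1,0,0,0,0,25,0,-1,0,0,0,0,40,-30,-1,0,0,0,0,60,-80,-1,0,0,0,0,60,-110,-1,0,0,0,0,60,-110,-1,0,0,0,0,60,-110,-1]
}}

```text
time_s: 11.1
position: [0.5737, -0.0317, 0.1413]
eef_rot: [-180.0, 0.1, 2.5]
ft_force: [-0.1, 0.3, 0.8]
width: 0.005
```

Run:
```python
from m import *
o=env.get_obs();print(o["position"].round(4),o["eef_rot"].round(2),o["ft_force"])
c=find(); save(c,"w7.png")
hsv=cv2.cvtColor(c["img"],cv2.COLOR_RGB2HSV); r=cv2.inRange(hsv,(0,150,80),(8,255,255))
# bar angle: edges of the bright bar on plane z=.025
g=cv2.inRange(hsv,(100,10,150),(130,70,255)); cn=max(cv2.findContours(g,0,2)[0],key=cv2.contourArea)
P=np.array([onplane(c,*p[0],.025)[:2] for p in cn],np.float32); print("bar",cv2.minAreaRect(P))
```

```text
[ 0.5737 -0.0317  0.1413] [-1.7998e+02  8.0000e-02  2.4700e+00] [-0.08364851  0.2766408   0.76411573]
disc [284.5 134.2] [45.9 48.2] c 0.5478 0.0391 r 0.0172
pocket [297.2 420.9] [ 96.5 628.1] c 0.586 -0.266 r 0.2968
pocket [309.8 372.5] [149.1 543.6] c 0.5807 -0.1485 r 0.2718
pocket [ 31.5 263.5] [53.5 60.9] c 0.3566 -0.0642 r 0.0208
pocket [  7.7 188.7] [ 16.1 141.2] c 0.3352 -0.002 r 0.0627
pocket [632.3 137.7] [ 11.7 117.3] c 0.8032 0.0628 r 0.0379
pocket [605.2  68.5] [ 49.9 151.6] c 0.7723 0.087 r 0.0577
pocket [216.9  13.6] [30.  98.5] c 0.4913 0.125 r 0.0312
pocket [71.9 24.3] [ 22.2 175.9] c 0.3975 0.0844 r 0.0402
pocket [ 48.2 -30. ] [ 12.3 249.3] c 0.382 0.0844 r 0.0395
pocket [21.2 98.5] [ 28.5 254.7] c 0.3573 0.04 r 0.0837
bar ((0.5481211543083191, 0.039587605744600296), (0.04037613421678543, 0.03928185626864433), 43.023887634277344)
```

View pics/w7.png

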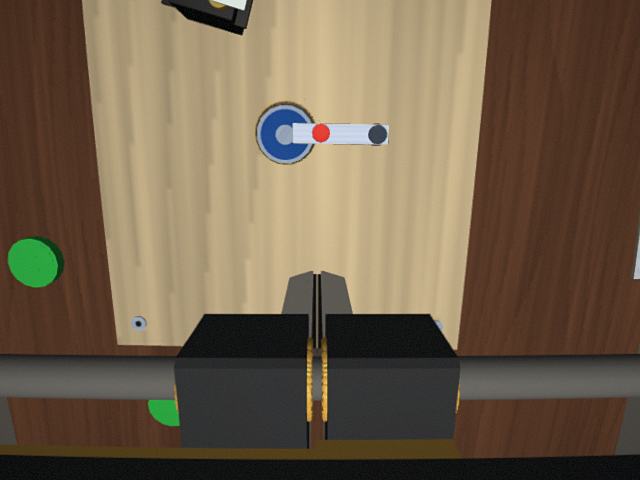

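The recess, disc centre (285,134), post (320,133) and pivot (377,134) are all in line, and the gripper is clear. The extra nudge raised the force to 10.8 N over 0.6 mm, so the bar is on its stop. I'm handing in.

```bash
python3 -c "
from cell import env; print(env.hand_in())"
```

```text
the job is handed in; nothing more can be done
None
```

I pushed the steel disc across the base with two slightly open fingertips until it dropped into the recess. Then I swung the keeper round by its red post with closed fingertips. I handed in at about 11 s; no verdict was reported.

**What the last checks showed:**
- **Disc:** lies flat in the recess. Its ring images at the size expected about 11 mm lower, and its centre was about concentric with the rim. Positions measured from different views scatter by 1–3 mm, within what the calibration and viewing angle allow.
- **Keeper:** on its stop over the disc, about 0.015 rad from zero estimated from the tool angle. A last nudge raised the contact force from 4 to 11 N within about 0.6 mm.
- **Servo, tape, pot and screwdriver:** the fingers stayed well away from them. I did not measure their positions again at the end.
- **Robot:** backed off and touching nothing, with wrist force below 1 N.

**Failed check:** my automatic fit of the bar's outline picked up the disc's rim instead. I judged the bar's alignment from the picture and the force instead.

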